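# Shut the plaster mould and hold the moisture meter on its test mark

## Task

First close the hinged plaster mould by bringing its raised lid fully down. Then take the moisture meter out of its wooden stand and hold its spring tip inside the ring marked on the lid's sloping pad, the meter square to that slope, pressed lightly so that the tip is about half way in. Finish while still holding it there with the gripper, steady, the lid shut and the other things left alone.

Things in the scene. Friction and masses are not known exactly. Their poses are not given: they have to be found in the camera images.
- mould: Fixed two-part casting mould: a square light-wood case 170 x 170 mm, 50 mm high, filled with plaster and loaded with a clay medallion. Origin: centre of its underside, on the table. x points away from the robot to the hinged side (at yaw 0), z up.
- lid (a joint): Angle (rad) of the mould's lid: 0 = shut, 1.3 = fully open; starts 0.4 to 0.8. Stiff friction hinge: it stays where left; about 2 to 3 N square to its tab lowers it. Hinge line along the mould's y, at x = 85, z = 50 mm in the mould's frame. The lid is a plaster slab 170 x 170 x 16 mm, its front edge lifted when open. Shut, its underside lies at 50 mm.
- lid_tab (a point): Point on the top face of the lid's wooden front tab (60 mm wide, 12 mm thick, standing 35 mm out of the slab's front edge, tops flush), mid-width, 17.5 mm in from its outer end, 187.5 mm from the hinge line, 16 mm above the slab's underside. Moves with the lid. Its z axis is the normal of the lid's top; x runs from tab to hinge.
- pad_mark (a point): Ring mark on the flat sloping plaster pad on the lid, 70 (its x) x 80 mm (its y). Origin: centre of its upper face, 85 mm from the hinge line, 90 mm above the table when shut. z is that face's outward normal, along which the meter must stand; lid shut, it leans 0.35 rad (20 degrees) from vertical towards the tab side. The mark is a thin flat dark ring, inner diameter 24 mm, around this centre.
- stand: Fixed dark wooden block 80 x 80 x 60 mm with a 25 mm round hole right through from the top, which holds the meter upright. Origin: centre of its underside; z up. Either left or right of the mould.
- meter: Loose hand-held moisture meter, 0.14 to 0.24 kg, upright in the stand. Origin: centre of the underside of its grey box handle, which rests on the stand's top (60 mm up). Handle 30 (its x) x 44 mm (its y), z = 0 to 80 mm; below it a black neck, diameter 20, to z = -30 and a steel tip, diameter 10, to z = -48 mm. z runs from tip to handle. Lift it straight up 50 mm or more to clear the stand.
- probe_tip (a point): The flat end of the meter's spring tip, on its axis, 48 mm below the meter's origin when the tip is out.
- probe (a joint): How far (m) the spring tip is pushed into the neck: 0 = fully out, 0.010 = fully in. Pressing force about 1 N + 500 N/m x travel: 3.5 N at half way (0.005).
- mug: Bystander: white ceramic mug, 76 mm in diameter, 90 mm high, loose, on the opposite side of the mould from the stand. Origin: centre of its underside.
- figure: Bystander: white ceramic figure, 64 mm in diameter, 122 mm high, loose, standing beyond the mould. Origin: centre of its underside.
- spatula: Bystander: modelling spatula lying loose on the table at the right. Origin: on its underside near the middle.
Things that resemble listed ones, but are neither listed nor needed, are in the scene too. There is more than one size of the meter; the job needs the middle-sized.

How it is judged (in metres and radians):
On the way, in this order (a step that is already met when the one before it is completed fails the run):
1. the lid is shut (value of joint lid below 0.05 rad), for 0.2 s.
2. the meter is lifted out of its stand, the lid still shut (value of joint lid below 0.05 rad and z of meter in the frame of stand above 0.1 m and contact force between meter and the fingers above 1 N), for 0.1 s.
At the end, for the whole second after the job is handed in: Gripper still holding the meter, steady: tip within 10 mm of the ring's centre, axis within 0.15 rad of the pad's normal, tip pushed in 2 to 8.5 mm with 1 to 9 N on the mould, meter clear of the stand, lid within 0.05 rad of shut, bystanders within 30 mm of their start (value of joint lid below 0.05 rad and distance between probe_tip and pad_mark below 0.01 m and angle between the z axis of meter and the z axis of pad_mark, either way round below 0.15 rad and value of joint probe between 0.002 and 0.0085 m and contact force between meter and mould between 1 and 9 N and contact force between meter and the fingers above 1 N and contact force between meter and stand below 0.2 N and linear speed of meter below 0.01 m/s and angular speed of meter below 0.1 rad/s and distance of each of mug, figure, spatula from where it was at the start of the episode below 0.03 m); the arm keeps its last pose, push and grip.
It fails at once if the meter is pressed hard on the mould (over 20 N) (contact force between meter and mould above 20 N).
It fails at once if a bystander is moved by more than 30 mm (distance of any of mug, figure, spatula from where it was at the start of the episode above 0.03 m).
It also fails if it takes over 54 s, if anything falls off the work surface, if the arm or the gripper's body presses on something with over 40 N, if the wrist force passes 120 N, or if a joint passes its speed limit or range.

## Robot

A 6-joint arm with a two-finger parallel gripper is mounted at the origin on the work surface. World frame = base frame: x ahead of the robot, y to its left, z up, the work surface at z = 0. Lengths are in mm, angles in rad, forces in N, time in s.
With the tool pointing down it reaches from about 300 to 875 mm from the base axis. Payload 4.2 kg.
Tool frame: the origin (TCP) lies midway between the tips of the shut fingers; the grasp point (between the pads) lies 19 mm behind it; z points along the fingers, y is the line along which they close (so a half turn about z gives the same grasp; the last joint's range is limited). The gripper opens to 85 mm and grips with 20 to 120 N. Pads are 22 mm wide; open, the fingers measure 114 mm over their backs; the gripper's body (76 mm by 85 mm) begins 54 mm behind the grasp point. The pads swing forward as they close: fully open they stand 13 mm farther back than shut.
Start: joints at [1.122, 0.32, 1.565, -0, 1.257, -0.02], TCP at [239.078, 522.958, 209.838] pointing down, gripper open.
Joint ranges: [-3.11, 3.11], [-0.84, 2.01], [0.21, 2.61], [-1.34, 4.49], [0.05, 2.63], [-2.56, 2.56]. Speed limits (rad/s): [2.57, 2.57, 3.14, 3.14, 3.14, 3.14].

## Interface

Orientations are given as a unit quaternion [x, y, z, w].
In Python, from rig import * gives the robot as it stands.
- The arm moves only by the tool apply_moves, never from a script. Its argument "series" is a list of rows, each an object with "dp": the shift along the tool's x, y, z normalised to -1 to 1, where 1 is 50 mm, a list of three; "twist": the turn, a rotation vector about the tool's x, y, z normalised to -1 to 1, where 1 is 0.12 rad, a list of three; "claw": the gripper command: -1 is shut, 1 is fully open, values between are in proportion. A call has 1 to 5 rows; each row shifts and turns the commanded pose from where the row before left it, along the tool's axes as they then stand; what a row does not reach is not made up. A row lasts 1/8 s, in which the tool goes at most 62.5 mm and 10.7 degrees, less where a joint would pass 70% of its speed; a pose out of reach is approached as far as the arm can. A call with a number of a shift or a turn outside -1 to 1 is refused whole. A call with a gripper value outside its range is refused whole. The fingers move at their own pace and stop on an object; the grip force is fixed at half the most. Time passes only in rows, so rows that do not move let the fingers close. It gives the time, the measured TCP pose, the force, the opening and the grip force at its end, in the units of the state.
- observe(): the state, without advancing time (a new reading comes with each control period).
- camera(name): name is "scene" or "side" or "wrist"; returns a dict with "img" (400x640x3 uint8, blue, green, red), "fx", "fy", "cx", "cy" (pixels), "k1" (the pictures are not rectified: a ray, as slopes to the right and down, at radius r is drawn at 1 + k1 r^2 times it, then the intrinsics apply), "cam_to_world" (4x4, takes a point from camera to world coordinates). Camera axes: x right, y down, z forward; pixel columns grow to the right and rows downward; lengths in mm; the calibration is good to about 2 mm. A picture is of the moment at which its call begins. There is no depth.
- hand_in(): hands the job in; it is judged then, once.
The state is a dict: "time_s": time; "qpos": joint angles; "dq": joint speeds; "joint_efforts": joint torques, N m; "eef_pos": TCP position; "tool_rot": TCP orientation; "force": force on the tool from outside, world axes, zero at the start; "wrist_torque": the same for the moment, N m; "finger_gap": opening from 0.0 (shut) to 1.0 (fully open); "grasp_force": force on a finger pad.
Only numpy, scipy, OpenCV 4.12 (cv2) and the standard library are available. Lean on these libraries where they do the work, as an engineer would, in place of code of your own. Each camera call takes 0.05 s, during which the arm holds its last target. There are 200 camera calls.

## Working session

There is one attempt and no reset: what is moved stays moved. The work goes in short steps, Python scripts to look and compute and a tool call to move; the robot and the scene stay as the last step left them, time stands still between calls to the robot, and variables do not carry over. Pictures are saved under pics/ and viewed, at most 10 in all, crops included, and the job is handed in when it is done.

Besides the shell and the picture viewer there is one more tool, called after "Request:" by a JSON object that holds its "op" and its "data". apply_moves: Moves the arm, as the interface text tells. Scaled input: -1 to 1 covers 50 mm each way for a shift and 0.12 rad each way for a turn. Its arguments: {"type":"object","properties":{"series":{"type":"array"}},"required":["series"]}

```bash
mkdir -p pics; cat > h.py <<'E'
from rig import *
import numpy as np, cv2
from scipy.spatial.transform import Rotation as R
def ray(c,u,v):
    K=np.array([[c["fx"],0,c["cx"]],[0,c["fy"],c["cy"]],[0,0,1.]])
    p=cv2.undistortPoints(np.array([[[u,v]]],float),K,np.array([c["k1"],0,0,0.]))[0,0]
    T=np.array(c["cam_to_world"]); d=T[:3,:3]@np.array([p[0],p[1],1]); return T[:3,3],d/np.linalg.norm(d)
def onz(c,u,v,z):
    o,d=ray(c,u,v); return o+d*(z-o[2])/d[2]
def cross(c1,p1,c2,p2):
    o1,d1=ray(c1,*p1);o2,d2=ray(c2,*p2)
    s=np.linalg.lstsq(np.c_[d1,-d2],o2-o1,rcond=None)[0]
    a,b=o1+s[0]*d1,o2+s[1]*d2; return (a+b)/2,np.linalg.norm(a-b)
def proj(c,P):
    T=np.linalg.inv(np.array(c["cam_to_world"])); K=np.array([[c["fx"],0,c["cx"]],[0,c["fy"],c["cy"]],[0,0,1.]])
    return cv2.projectPoints(np.atleast_2d(np.array(P,float)),cv2.Rodrigues(T[:3,:3])[0],T[:3,3],K,np.array([c["k1"],0,0,0.]))[0][:,0]
E
python3 - <<'E'
from h import *
import pickle
np.set_printoptions(precision=3,suppress=True)
C={}
for n in("scene","side","wrist"):
    c=camera(n);C[n]=c;cv2.imwrite(f"pics/{n}0.png",c["img"]);print(n,c["fx"],c["k1"],np.array(c["cam_to_world"]))
pickle.dump(C,open("c0.pkl","wb"))
print(observe())
E
```

```text
scene 375.9985830541939 -0.07934167875341773 [[   0.713    0.523   -0.467 1069.67 ]
 [   0.701   -0.518    0.49  -566.671]
 [   0.014   -0.676   -0.736  840.096]
 [   0.       0.       0.       1.   ]]
side 419.51260596760085 -0.04003346059476153 [[   0.742   -0.349    0.572  -70.912]
 [  -0.67    -0.36     0.649 -770.15 ]
 [  -0.02    -0.865   -0.501  657.434]
 [   0.       0.       0.       1.   ]]
wrist 278.0747822725725 -0.031142546069416053 [[  0.415   0.869   0.269 170.175]
 [  0.91   -0.395  -0.125 555.112]
 [ -0.002   0.297  -0.955 372.418]
 [  0.      0.      0.      1.   ]]
{'time_s': 0.15, 'qpos': array([ 1.122,  0.32 ,  1.565, -0.   ,  1.257, -0.02 ]), 'dq': array([ 0.002, -0.003, -0.003, -0.001, -0.   ,  0.   ]), 'joint_efforts': array([  0.001, -41.584, -23.435,   0.   ,   0.006,   0.   ]), 'eef_pos': array([238.887, 522.611, 209.17 ]), 'tool_rot': array([ 0.213,  0.977, -0.001, -0.   ]), 'force': array([0.141, 0.02 , 0.149]), 'wrist_torque': array([-0.031,  0.021,  0.033]), 'grasp_force': 0.0, 'finger_gap': 0.998899173069235}
```

View pics/scene0.png

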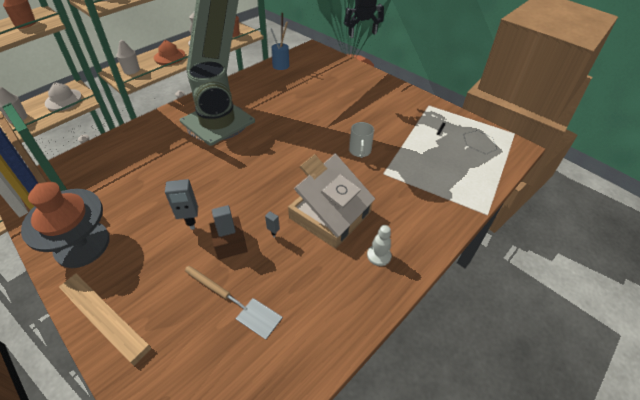

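View pics/side0.png

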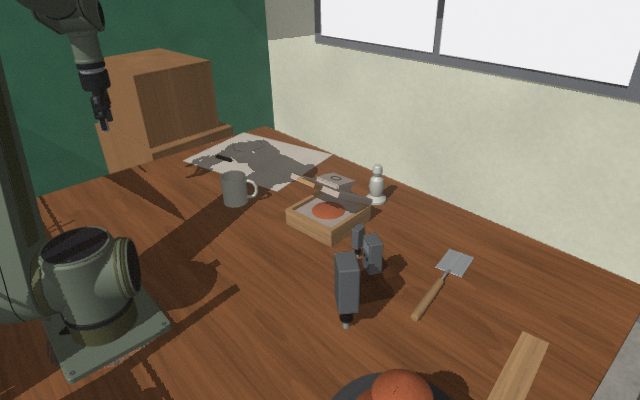

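Candidates for the meter in the scene view: large grey one (182,200), the one in the dark stand (223,222), and a small one (272,223). By the description it is the middle one in the stand. I'll check that in a crop.

```bash
python3 - <<'E'
import pickle,cv2
C=pickle.load(open("c0.pkl","rb"))
cv2.imwrite("pics/a.png",cv2.resize(C["scene"]["img"][145:275,160:390],None,fx=3.4,fy=3.4,interpolation=cv2.INTER_CUBIC))
cv2.imwrite("pics/b.png",cv2.resize(C["side"]["img"][160:335,265:400],None,fx=3.4,fy=3.4,interpolation=cv2.INTER_CUBIC))
E
```

```text
(no output)
```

View pics/a.png

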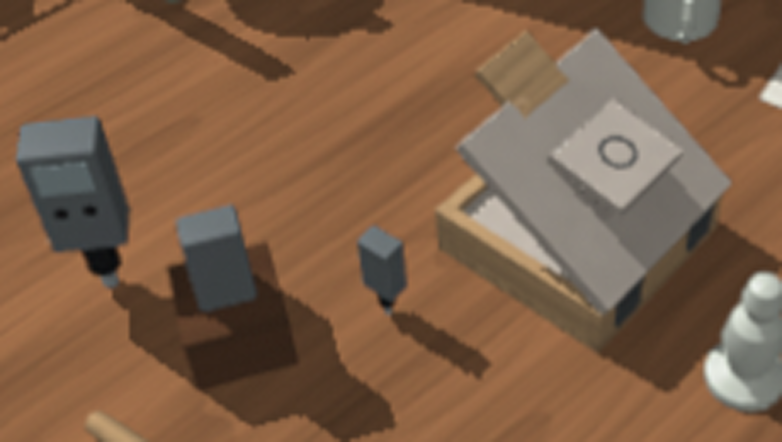

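View pics/b.png

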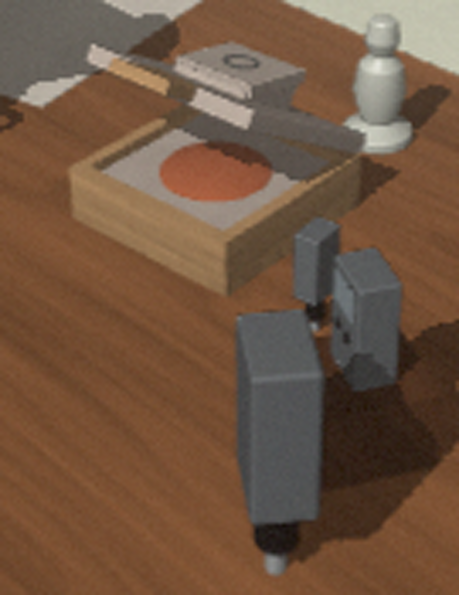

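```bash
python3 - <<'E'
from h import *
import pickle
np.set_printoptions(precision=1,suppress=True)
C=pickle.load(open("c0.pkl","rb"));S,D=C["scene"],C["side"]
a=lambda x,y:(160+x/3.4-.35,145+y/3.4-.35)
b=lambda x,y:(265+x/3.4-.35,160+y/3.4-.35)
print("meter top scene",[onz(S,*a(*p),140) for p in [(178,220),(235,206),(242,236),(188,249)]])
print("meter top side",[onz(D,*b(*p),140) for p in [(335,260),(373,249),(401,283),(367,292)]])
print("mould z50 scene",[onz(S,*a(*p),50) for p in [(438,213),(600,318)]], "z0",onz(S,*a(600,350),0))
print("mould z50 side",[onz(D,*b(*p),50) for p in [(71,178),(229,240),(360,165)]],onz(D,*b(229,295),0),onz(D,*b(73,212),0))
print("ring",cross(S,a(618,152),D,b(242,62)))
print("tab outer corner", cross(S,a(477,73),D,b(168,93)))
print("big meter z top", cross(S,a(95,119),D,b(303,313)),cross(S,a(113,284),D,b(275,570)))
print("small", cross(S,a(388,308),D,b(316,328)), cross(S,a(381,229),D,b(318,220)))
print("stand bottom", [onz(S,*a(*p),0) for p in [(200,389),(298,362)]],"top",[onz(S,*a(*p),60) for p in [(168,268),(188,346),(290,318),(268,244)]])
print("fig",onz(S,*a(745,395),0),"mug",onz(S,361,152,0))
E
```

```text
meter top scene [array([ 470.4, -315.9,  140. ]), array([ 488.5, -278.4,  140. ]), array([ 515.3, -291.9,  140. ]), array([ 498. , -326.5,  140. ])]
meter top side [array([ 480.5, -282.8,  140. ]), array([ 506.6, -291.2,  140. ]), array([ 491.7, -327.1,  140. ]), array([ 469.8, -318.9,  140. ])]
mould z50 scene [array([ 537.1, -127.6,   50. ]), array([ 702.7, -111.6,   50. ])] z0 [ 700.9 -106.     0. ]
mould z50 side [array([506.9,  27. ,  50. ]), array([ 538.1, -125.4,   50. ]), array([ 689.4, -121.1,   50. ])] [ 536.9 -126.4    0. ] [522.2  48.6   0. ]
ring (array([642.1, -31.4, 128.7]), np.float64(1.156174169134577))
tab outer corner (array([527. , -71.5, 160.3]), np.float64(3.3302879200452966))
big meter z top (array([ 390. , -329.7,  181.8]), np.float64(22.336696939480213)) (array([ 368.3, -344.2,   -2.8]), np.float64(0.419615683694386))
small (array([ 553.1, -201.1,    2.8]), np.float64(3.073662574253155)) (array([ 552.8, -198.9,   98.6]), np.float64(5.022070680350383))
stand bottom [array([ 507. , -353.8,    0. ]), array([ 540.7, -283.6,    0. ])] top [array([ 437.6, -321.4,   60. ]), array([ 509.9, -353.2,   60. ]), array([ 542.8, -283.2,   60. ]), array([ 473.1, -250.8,   60. ])]
fig [809.6 -57.4   0. ] mug [492.5 245.8  -0. ]
```

The pictures show the middle meter in the dark stand at about (490,-303), with yaw about -25°. The mould centre is about (615,-34) with yaw about 5°, and the lid is open about 0.5 rad. The tab is at about (543,-41,154). First I move above the tab with the fingers shut.

Request:
{"op": "apply_moves", "data": {"series": [{"dp": [-0.92,-0.7,0],"twist": [0,0,0],"claw": -1},{"dp": [-0.92,-0.7,0],"twist": [0,0,0],"claw": -1},{"dp": [-0.92,-0.7,0],"twist": [0,0,0],"claw": -1},{"dp": [-0.92,-0.7,0],"twist": [0,0,0],"claw": -1},{"dp": [-0.92,-0.7,0],"twist": [0,0,0],"claw": -1}]}}

```text
time_s: 0.78
eef_pos: [376.0, 266.4, 209.7]
tool_rot: [0.213, 0.977, 0.0, 0.0]
force: [1.1, 0.3, 0.5]
finger_gap: 0.0
grasp_force: 0.0
```

Request:
{"op": "apply_moves", "data": {"series": [{"dp": [-0.92,-0.7,0],"twist": [0,0,0],"claw": -1},{"dp": [-0.92,-0.7,0],"twist": [0,0,0],"claw": -1},{"dp": [-0.92,-0.7,0],"twist": [0,0,0],"claw": -1},{"dp": [-0.92,-0.7,0],"twist": [0,0,0],"claw": -1},{"dp": [-0.92,-0.7,0],"twist": [0,0,0],"claw": -1}]}}

```text
time_s: 1.4
eef_pos: [512.4, 11.6, 209.7]
tool_rot: [0.213, 0.977, 0.0, -0.0]
force: [0.5, 0.1, 0.4]
finger_gap: -0.001
grasp_force: 0.0
```

Request:
{"op": "apply_moves", "data": {"series": [{"dp": [-0.94,-0.72,0],"twist": [0,0,0],"claw": -1},{"dp": [0,0,0.4],"twist": [0,0,0],"claw": -1},{"dp": [0,0,0.4],"twist": [0,0,0],"claw": -1},{"dp": [0,0,0.1],"twist": [0,0,0],"claw": -1},{"dp": [0,0,0],"twist": [0,0,0],"claw": -1}]}}

```text
time_s: 2.02
eef_pos: [539.7, -38.7, 164.8]
tool_rot: [0.213, 0.977, 0.0, -0.0]
force: [0.8, 1.0, 0.4]
finger_gap: 0.004
grasp_force: 0.0
```

Request:
{"op": "apply_moves", "data": {"series": [{"dp": [0.06,-0.03,0.36],"twist": [0,0,0],"claw": -1},{"dp": [0.1,-0.05,0.36],"twist": [0,0,0],"claw": -1},{"dp": [0.1,-0.05,0.36],"twist": [0,0,0],"claw": -1},{"dp": [0.1,-0.05,0.36],"twist": [0,0,0],"claw": -1},{"dp": [0.06,-0.03,0.2],"twist": [0,0,0],"claw": -1}]}}

```text
time_s: 2.65
eef_pos: [516.8, -39.8, 83.3]
tool_rot: [0.212, 0.977, -0.0, 0.001]
force: [-0.1, -0.8, 2.1]
finger_gap: -0.001
grasp_force: 1.0
```

Request:
{"op": "apply_moves", "data": {"series": [{"dp": [0.02,0,0.12],"twist": [0,0,0],"claw": -1},{"dp": [0.02,0,0.12],"twist": [0,0,0],"claw": -1},{"dp": [0,0,0.06],"twist": [0,0,0],"claw": -1},{"dp": [0,0,0],"twist": [0,0,0],"claw": -1}]}}

```text
time_s: 3.15
eef_pos: [514.5, -38.7, 67.6]
tool_rot: [0.213, 0.977, 0.0, 0.0]
force: [-0.2, 0.6, 0.3]
finger_gap: 0.0
grasp_force: 0.0
```

Request:
{"op": "apply_moves", "data": {"series": [{"dp": [0,0,0.03],"twist": [0,0,0],"claw": -1},{"dp": [0,0,0.02],"twist": [0,0,0],"claw": -1},{"dp": [0,0,0],"twist": [0,0,0],"claw": -1}]}}

```text
time_s: 3.52
eef_pos: [514.4, -38.8, 65.3]
tool_rot: [0.213, 0.977, 0.0, -0.0]
force: [-1.6, 1.1, 1.6]
finger_gap: -0.002
grasp_force: 0.6
```

Request:
{"op": "apply_moves", "data": {"series": [{"dp": [0,0,-0.5],"twist": [0,0,0],"claw": -1},{"dp": [0,0,-1],"twist": [0,0,0],"claw": -1},{"dp": [0,0,-1],"twist": [0,0,0],"claw": 1},{"dp": [0,0,-1],"twist": [0,0,0],"claw": 1},{"dp": [-0.35,-1,0],"twist": [0,0,0],"claw": 1}]}}

```text
time_s: 4.15
eef_pos: [512.7, -90.5, 244.9]
tool_rot: [0.21, 0.978, 0.001, 0.005]
force: [1.1, -1.8, 0.1]
finger_gap: 0.635
grasp_force: 0.0
```

Request:
{"op": "apply_moves", "data": {"series": [{"dp": [-0.35,-1,0],"twist": [0,0,0],"claw": 1},{"dp": [-0.35,-1,0],"twist": [0,0,0],"claw": 1},{"dp": [-0.35,-1,0],"twist": [0,0,0],"claw": 1},{"dp": [-0.35,-1,0],"twist": [0,0,0],"claw": 1},{"dp": [0,0,0],"twist": [0,0,0],"claw": 1}]}}

```text
time_s: 4.78
eef_pos: [489.6, -305.9, 239.6]
tool_rot: [0.215, 0.977, -0.0, -0.0]
force: [0.3, -0.2, -0.2]
finger_gap: 0.998
grasp_force: 0.0
```

```bash
python3 - <<'E'
from h import *
import pickle
C={n:camera(n) for n in("scene","side","wrist")};pickle.dump(C,open("c1.pkl","wb"))
r=lambda i,f:cv2.resize(i,None,fx=f,fy=f,interpolation=cv2.INTER_CUBIC)
A=r(C["scene"]["img"][140:250,260:390],3);B=r(C["side"]["img"][150:260,265:395],3)
W=r(C["wrist"]["img"],.62)
im=np.zeros((590,800,3),np.uint8);im[:330,:390]=A;im[:330,400:790]=B;im[335:335+W.shape[0],:W.shape[1]]=W
cv2.imwrite("pics/c.png",im);cv2.imwrite("pics/w1.png",C["wrist"]["img"]);print(observe()["eef_pos"],observe()["qpos"])
E
```

```text
[ 490.05417124 -301.99227933  240.02499685] [-5.72650613e-01  3.03976807e-01  1.51068994e+00  6.87833173e-04
  1.32751323e+00 -1.71486941e+00]
```

View pics/c.png

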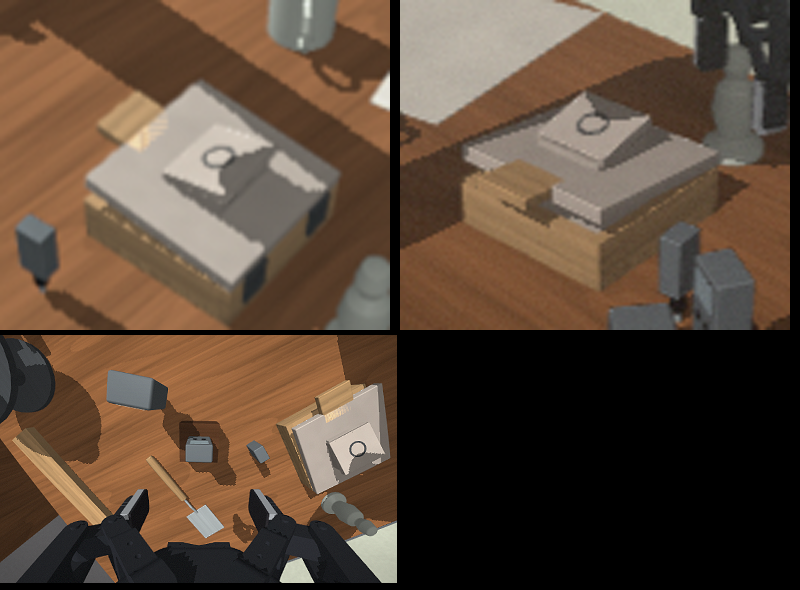

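```bash
python3 - <<'E'
from h import *
import pickle
np.set_printoptions(precision=1,suppress=True)
C=pickle.load(open("c1.pkl","rb"));S,D,W=C["scene"],C["side"],C["wrist"]
print("ring",cross(S,(260+218/3-.33,140+157/3-.33),D,(265+193/3-.33,150+124/3-.33)))
print("ring wrist z90",onz(W,358/.62,(449-335)/.62,90), "scene",onz(S,260+218/3-.33,140+157/3-.33,90),"side",onz(D,265+193/3-.33,150+124/3-.33,90))
cr=W["img"][120:240,260:400]
cv2.imwrite("pics/d.png",cv2.resize(cr,None,fx=5,fy=5,interpolation=cv2.INTER_CUBIC))
E
```

```text
ring (array([613.6, -34.1,  99.4]), np.float64(0.8370504449587233))
ring wrist z90 [619.4 -23.4  90. ] scene [607.6 -26.8  90. ] side [624.9 -22.4  90. ]
```

View pics/d.png

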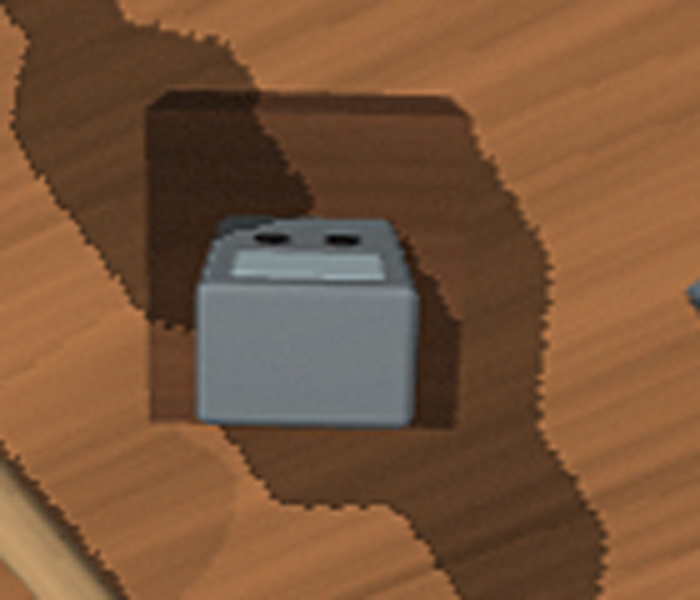

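```bash
python3 - <<'E'
from h import *
import pickle
C=pickle.load(open("c1.pkl","rb"))
r=lambda i,f:cv2.resize(i,None,fx=f,fy=f,interpolation=cv2.INTER_CUBIC)
im=np.zeros((600,800,3),np.uint8)
im[:300,:540]=r(C["scene"]["img"][165:225,285:393],5)
im[300:,:540]=r(C["side"]["img"][180:240,283:391],5)
cv2.imwrite("pics/e.png",im)
E
```

```text
(no output)
```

View pics/e.png

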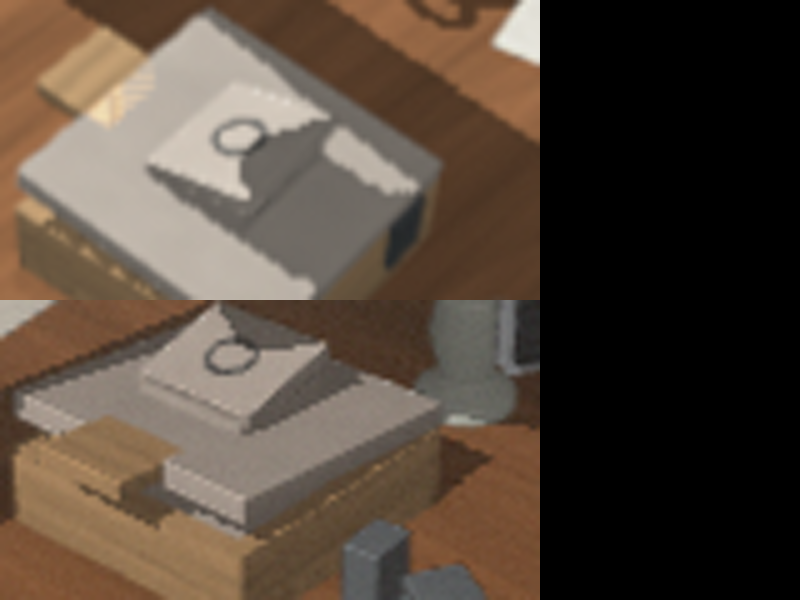

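```bash
python3 - <<'E'
from h import *
import pickle
np.set_printoptions(precision=1,suppress=True)
C=pickle.load(open("c1.pkl","rb"));S,D=C["scene"],C["side"]
s=lambda x,y:(285+x/5-.4,165+y/5-.4)
d=lambda x,y:(283+x/5-.4,180+(y-300)/5-.4)
for n,p,q in [("slab FR",(20,168),(245,500)),("ring",(240,138),(232,356)),("tab outer R",(38,83),(122,478)),("slab BR top",(315,295),(440,407)),("slab FL top",(208,10),(18,397)),("pad FR",(148,165),(245,420)),("pad apex BR",(325,118),(325,345))]:
    print(n,*cross(S,s(*p),D,d(*q)))
E
```

```text
slab FR [ 536.4 -125.    83.8] 1.875908695069185
ring [614.4 -33.6  99.3] 0.1617388521089504
tab outer R [498.8 -75.8  89.7] 1.058673047855182
slab BR top [708.5 -86.3  66.2] 37.120347540995546
slab FL top [520.4  39.7  82. ] 3.1832586719835567
pad FR [585.4 -74.9  87.6] 0.931167782881079
pad apex BR [660.9 -34.4 113. ] 55.39938400676402
```

The lid measures about 0.1 rad open, with the slab front edge at 83 mm instead of 66. I go back to press it again, firmly and slowly, and check while holding.

Request:
{"op": "apply_moves", "data": {"series": [{"dp": [0.35,0.99,0],"twist": [0,0,0],"claw": -1},{"dp": [0.35,0.99,0],"twist": [0,0,0],"claw": -1},{"dp": [0.35,0.99,0],"twist": [0,0,0],"claw": -1},{"dp": [0.35,0.99,0],"twist": [0,0,0],"claw": -1},{"dp": [0.35,0.95,0],"twist": [0,0,0],"claw": -1}]}}

```text
time_s: 5.55
eef_pos: [512.1, -39.7, 240.6]
tool_rot: [0.212, 0.977, 0.0, 0.0]
force: [0.3, 0.3, 0.9]
finger_gap: 0.002
grasp_force: 0.0
```

Request:
{"op": "apply_moves", "data": {"series": [{"dp": [0,0,1],"twist": [0,0,0],"claw": -1},{"dp": [0,0,1],"twist": [0,0,0],"claw": -1},{"dp": [0,0,0.7],"twist": [0,0,0],"claw": -1},{"dp": [0,0,0.14],"twist": [0,0,0],"claw": -1},{"dp": [0,0,0],"twist": [0,0,0],"claw": -1}]}}

```text
time_s: 6.18
eef_pos: [513.0, -42.3, 99.1]
tool_rot: [0.212, 0.977, 0.0, 0.001]
force: [-0.3, 0.5, 0.4]
finger_gap: 0.003
grasp_force: 0.0
```

Request:
{"op": "apply_moves", "data": {"series": [{"dp": [0,0,0.1],"twist": [0,0,0],"claw": -1},{"dp": [0,0,0.1],"twist": [0,0,0],"claw": -1},{"dp": [0,0,0.1],"twist": [0,0,0],"claw": -1}]}}

```text
time_s: 6.55
eef_pos: [512.8, -43.1, 83.5]
tool_rot: [0.213, 0.977, 0.0, 0.001]
force: [-0.1, 0.2, 1.0]
finger_gap: 0.002
grasp_force: 0.0
```

Request:
{"op": "apply_moves", "data": {"series": [{"dp": [0,0,0.1],"twist": [0,0,0],"claw": -1},{"dp": [0,0,0.1],"twist": [0,0,0],"claw": -1}]}}

```text
time_s: 6.8
eef_pos: [512.5, -43.0, 72.9]
tool_rot: [0.213, 0.977, 0.0, -0.0]
force: [0.0, -0.2, 0.5]
finger_gap: 0.0
grasp_force: 0.0
```

Request:
{"op": "apply_moves", "data": {"series": [{"dp": [0,0,0.1],"twist": [0,0,0],"claw": -1},{"dp": [0,0,0.05],"twist": [0,0,0],"claw": -1}]}}

```text
time_s: 7.05
eef_pos: [512.3, -42.9, 65.3]
tool_rot: [0.213, 0.977, -0.0, -0.0]
force: [-1.0, -0.5, 1.8]
finger_gap: 0.001
grasp_force: 1.0
```

Request:
{"op": "apply_moves", "data": {"series": [{"dp": [0,0,0.04],"twist": [0,0,0],"claw": -1},{"dp": [0,0,0],"twist": [0,0,0],"claw": -1}]}}

```text
time_s: 7.3
eef_pos: [512.6, -43.0, 63.8]
tool_rot: [0.213, 0.977, 0.0, 0.0]
force: [0.6, 0.0, -0.1]
finger_gap: 0.005
grasp_force: 0.0
```

```bash
python3 - <<'E'
from h import *
import pickle
C={n:camera(n) for n in("scene","side")};pickle.dump(C,open("c2.pkl","wb"))
r=lambda i,f:cv2.resize(i,None,fx=f,fy=f,interpolation=cv2.INTER_CUBIC)
im=np.zeros((600,800,3),np.uint8)
im[:300,:540]=r(C["scene"]["img"][165:225,285:393],5)
im[300:,:540]=r(C["side"]["img"][180:240,283:391],5)
cv2.imwrite("pics/f.png",im)
E
```

```text
(no output)
```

View pics/f.png

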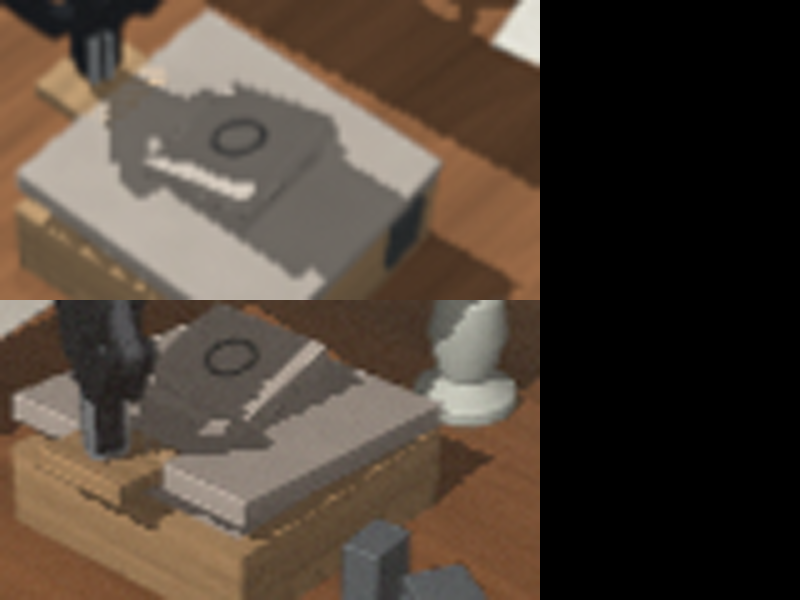

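```bash
python3 - <<'E'
from h import *
import pickle
np.set_printoptions(precision=1,suppress=True)
C=pickle.load(open("c2.pkl","rb"));S,D=C["scene"],C["side"]
s=lambda x,y:(285+x/5-.4,165+y/5-.4)
d=lambda x,y:(283+x/5-.4,180+(y-300)/5-.4)
print(cross(S,s(102,80),D,d(107,458)))
o=observe();print(o)
print(proj(S,o["eef_pos"]),s(102,80),proj(D,o["eef_pos"]),d(107,458))
E
```

```text
(array([515.9, -42.6,  80. ]), np.float64(0.3076449103053434))
{'time_s': 7.4, 'qpos': array([-0.1,  0.4,  1.9,  0. ,  0.9, -1.2]), 'dq': array([ 0., -0., -0., -0.,  0., -0.]), 'joint_efforts': array([ -0. , -38.8, -18.1,  -0. ,   0. ,  -0. ]), 'eef_pos': array([512.8, -43. ,  63.9]), 'tool_rot': array([0.2, 1. , 0. , 0. ]), 'force': array([-0.4, -0.9,  0.4]), 'wrist_torque': array([ 0., -0.,  0.]), 'grasp_force': 0.0, 'finger_gap': -0.003562001690185452}
[[304.2 184.1]] (305.0, 180.6) [[303.4 216.8]] (304.0, 211.2)
```

The visible fingertips are at about z=80, though the reading says 64. The tips seem to sit some 17 mm higher than reported, so the lid isn't down yet. I'll keep pressing, guided by the force.

Request:
{"op": "apply_moves", "data": {"series": [{"dp": [0,0,0.08],"twist": [0,0,0],"claw": -1},{"dp": [0,0,0.08],"twist": [0,0,0],"claw": -1}]}}

```text
time_s: 7.65
eef_pos: [512.2, -43.0, 55.6]
tool_rot: [0.213, 0.977, -0.0, -0.0]
force: [-1.6, 0.2, 1.9]
finger_gap: -0.001
grasp_force: 1.0
```

```bash
python3 - <<'E'
from h import *
import pickle
C1=pickle.load(open("c2.pkl","rb"))
o=observe();print(o["eef_pos"],o["force"],o["joint_efforts"])
for n,b in(("scene",(165,225,285,393)),("side",(180,240,283,391))):
    c=camera(n);g=cv2.absdiff(c["img"],C1[n]["img"]).max(2)[b[0]:b[1],b[2]:b[3]]
    ys,xs=np.where(g>40);print(n,len(xs),xs.min()if len(xs)else 0,xs.max()if len(xs)else 0,ys.min()if len(xs)else 0,ys.max()if len(xs)else 0)
E
```

```text
[512.24308864 -43.03430036  55.62191663] [-1.63035566  0.24911224  1.89732755] [ 2.51422198e-01 -3.84416664e+01 -1.82423705e+01  1.23508237e-01
 -3.91604109e-01  1.39900480e-03]
scene 316 0 68 0 54
side 408 2 107 0 49
```

Request:
{"op": "apply_moves", "data": {"series": [{"dp": [0,0,0.06],"twist": [0,0,0],"claw": -1},{"dp": [0,0,0.06],"twist": [0,0,0],"claw": -1}]}}

```text
time_s: 8.0
eef_pos: [512.3, -43.0, 49.6]
tool_rot: [0.213, 0.977, -0.0, -0.0]
force: [-0.6, -0.9, 1.7]
finger_gap: -0.0
grasp_force: 1.0
```

Request:
{"op": "apply_moves", "data": {"series": [{"dp": [0,0,0.05],"twist": [0,0,0],"claw": -1}]}}

```text
time_s: 8.12
eef_pos: [512.3, -42.9, 47.1]
tool_rot: [0.213, 0.977, 0.0, -0.0]
force: [-1.9, -0.2, 1.2]
finger_gap: -0.003
grasp_force: 1.0
```

Request:
{"op": "apply_moves", "data": {"series": [{"dp": [0,0,0.04],"twist": [0,0,0],"claw": -1}]}}

```text
time_s: 8.25
eef_pos: [512.4, -42.9, 45.1]
tool_rot: [0.213, 0.977, 0.0, -0.0]
force: [-1.7, 0.2, 1.8]
finger_gap: -0.003
grasp_force: 1.0
```

Request:
{"op": "apply_moves", "data": {"series": [{"dp": [0,0,0.03],"twist": [0,0,0],"claw": -1}]}}

```text
time_s: 8.38
eef_pos: [512.5, -42.9, 44.4]
tool_rot: [0.213, 0.977, 0.0, -0.0]
force: [-4.8, -0.3, 16.5]
finger_gap: -0.0
grasp_force: 7.9
```

Request:
{"op": "apply_moves", "data": {"series": [{"dp": [0,0,0.03],"twist": [0,0,0],"claw": -1}]}}

```text
time_s: 8.5
eef_pos: [512.5, -43.0, 44.3]
tool_rot: [0.213, 0.977, 0.0, 0.0]
force: [-8.8, 0.7, 25.9]
finger_gap: 0.0
grasp_force: 13.3
```

Request:
{"op": "apply_moves", "data": {"series": [{"dp": [0,0,0.02],"twist": [0,0,0],"claw": -1}]}}

```text
time_s: 8.62
eef_pos: [512.5, -42.9, 44.3]
tool_rot: [0.213, 0.977, 0.0, 0.0]
force: [-9.7, 0.8, 30.8]
finger_gap: 0.001
grasp_force: 15.4
```

Request:
{"op": "apply_moves", "data": {"series": [{"dp": [0,0,-0.1],"twist": [0,0,0],"claw": -1},{"dp": [0,0,-0.3],"twist": [0,0,0],"claw": -1},{"dp": [0,0,-1],"twist": [0,0,0],"claw": -1},{"dp": [0,0,-1],"twist": [0,0,0],"claw": 1},{"dp": [0,0,-1],"twist": [0,0,0],"claw": 1}]}}

```text
time_s: 9.25
eef_pos: [512.7, -42.9, 213.4]
tool_rot: [0.213, 0.977, 0.0, 0.001]
force: [0.9, -0.3, 0.0]
finger_gap: 0.422
grasp_force: 0.0
```

Request:
{"op": "apply_moves", "data": {"series": [{"dp": [-0.35,-1,0],"twist": [0,0,0],"claw": 1},{"dp": [-0.35,-1,0],"twist": [0,0,0],"claw": 1},{"dp": [-0.35,-1,0],"twist": [0,0,0],"claw": 1},{"dp": [-0.35,-1,0],"twist": [0,0,0],"claw": 1},{"dp": [-0.35,-0.92,0],"twist": [0,0,0],"claw": 1}]}}

```text
time_s: 9.88
eef_pos: [489.7, -305.0, 211.8]
tool_rot: [0.213, 0.977, -0.0, 0.001]
force: [1.4, 0.8, 0.1]
finger_gap: 1.0
grasp_force: 0.0
```

Request:
{"op": "apply_moves", "data": {"series": [{"dp": [0,0,0],"twist": [0,0,0],"claw": 1}]}}

```text
time_s: 10.0
eef_pos: [489.6, -306.2, 211.2]
tool_rot: [0.215, 0.977, -0.0, 0.0]
force: [-0.3, 0.2, -0.6]
finger_gap: 0.999
grasp_force: 0.0
```

```bash
python3 - <<'E'
from h import *
import pickle
np.set_printoptions(precision=2,suppress=True)
C=pickle.load(open("c1.pkl","rb"));W=C["wrist"]
P=[onz(W,260+x/5-.4,120+y/5-.4,140) for x,y in[(198,283),(418,283),(412,425),(200,425)]]
print(np.array(P),np.mean(P,0))
print("if cam 22 higher",np.mean(P,0), W["cam_to_world"])
print("ring wrist ray", ray(W,358/.62,114/.62))
C2={n:camera(n) for n in("scene","side","wrist")};pickle.dump(C2,open("c3.pkl","wb"))
c1=pickle.load(open("c1.pkl","rb"))
# ring centre automatically: darkest pixels near old ring spot
for n,(u,v) in(("scene",(333,193)),("side",(329,191))):
    g=cv2.cvtColor(C2[n]["img"],cv2.COLOR_BGR2GRAY)[v-12:v+16,u-14:u+14]
    cv2.imwrite(f"pics/r_{n}.png",cv2.resize(g,None,fx=10,fy=10,interpolation=cv2.INTER_CUBIC))
im=np.hstack([cv2.imread("pics/r_scene.png"),cv2.imread("pics/r_side.png")]);cv2.imwrite("pics/g.png",im);print(observe()["eef_pos"])
E
```

```text
[[ 465.59 -312.87  140.  ]
 [ 483.27 -274.2   140.  ]
 [ 509.35 -286.66  140.  ]
 [ 491.77 -325.1   140.  ]] [ 487.5 -299.7  140. ]
if cam 22 higher [ 487.5 -299.7  140. ] [[   0.42    0.87    0.27  421.17]
 [   0.91   -0.4    -0.12 -270.45]
 [   0.      0.3    -0.96  403.22]
 [   0.      0.      0.      1.  ]]
ring wrist ray (array([ 421.17, -270.45,  403.22]), array([ 0.45,  0.55, -0.7 ]))
[ 489.86 -302.33  211.34]
```

View pics/g.png

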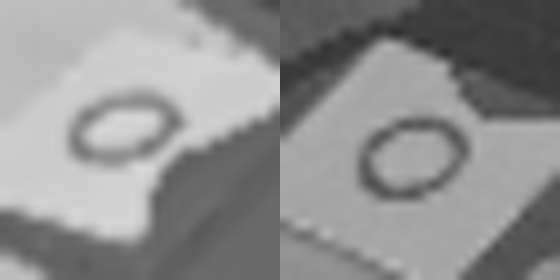

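```bash
python3 - <<'E'
from h import *
import pickle
np.set_printoptions(precision=2,suppress=True)
C=pickle.load(open("c3.pkl","rb"));S,D=C["scene"],C["side"]
print(cross(S,(331.05,193.35),D,(327.95,194.35)))
E
```

```text
(array([609.36, -34.17,  90.68]), np.float64(1.0991723642966553))
```

Request:
{"op": "apply_moves", "data": {"series": [{"dp": [0,0,0.8],"twist": [0,0,0],"claw": 1},{"dp": [0,0,0.8],"twist": [0,0,0],"claw": 1},{"dp": [0,0,0.6],"twist": [0,0,0],"claw": 1},{"dp": [0,0,0.5],"twist": [0,0,0],"claw": 1},{"dp": [0,0,0],"twist": [0,0,0],"claw": 1}]}}

```text
time_s: 10.78
eef_pos: [489.0, -300.8, 74.9]
tool_rot: [0.212, 0.977, 0.001, -0.002]
force: [0.3, -0.4, 1.2]
finger_gap: 0.997
grasp_force: 0.0
```

Request:
{"op": "apply_moves", "data": {"series": [{"dp": [0,0,0],"twist": [0,0,0],"claw": -1},{"dp": [0,0,0],"twist": [0,0,0],"claw": -1},{"dp": [0,0,0],"twist": [0,0,0],"claw": -1},{"dp": [0,0,0],"twist": [0,0,0],"claw": -1}]}}

```text
time_s: 11.28
eef_pos: [490.8, -303.2, 77.8]
tool_rot: [0.213, 0.977, -0.0, 0.001]
force: [0.9, 2.1, 6.3]
finger_gap: 0.509
grasp_force: 61.0
```

Request:
{"op": "apply_moves", "data": {"series": [{"dp": [0,0,-0.2],"twist": [0,0,0],"claw": -1},{"dp": [0,0,-0.4],"twist": [0,0,0],"claw": -1},{"dp": [0,0,-0.6],"twist": [0,0,0],"claw": -1},{"dp": [0,0,-0.8],"twist": [0,0,0],"claw": -1},{"dp": [0,0,-0.8],"twist": [0,0,0],"claw": -1}]}}

```text
time_s: 11.9
eef_pos: [489.2, -303.0, 217.4]
tool_rot: [0.213, 0.977, 0.0, -0.0]
force: [-0.7, 0.0, -1.8]
finger_gap: 0.513
grasp_force: 60.9
```

Request:
{"op": "apply_moves", "data": {"series": [{"dp": [0,0,-0.4],"twist": [0,0,0],"claw": -1},{"dp": [0,0,0],"twist": [0,0,0],"claw": -1},{"dp": [0,0,0],"twist": [0,0,0],"claw": -1}]}}

```text
time_s: 12.28
eef_pos: [489.0, -302.7, 235.0]
tool_rot: [0.213, 0.977, 0.0, -0.001]
force: [0.3, 0.6, -2.4]
finger_gap: 0.513
grasp_force: 61.0
```

Request:
{"op": "apply_moves", "data": {"series": [{"dp": [0.1,0.93,0],"twist": [0,0,0],"claw": -1},{"dp": [0.1,0.93,0],"twist": [0,0,0],"claw": -1},{"dp": [0.1,0.93,0],"twist": [0,0,0],"claw": -1},{"dp": [0.1,0.93,0],"twist": [0,0,0],"claw": -1},{"dp": [0.1,0.93,0],"twist": [0,0,0],"claw": -1}]}}

```text
time_s: 12.9
eef_pos: [563.3, -79.7, 234.5]
tool_rot: [0.213, 0.977, -0.0, -0.002]
force: [1.1, -0.7, -2.4]
finger_gap: 0.505
grasp_force: 61.4
```

Request:
{"op": "apply_moves", "data": {"series": [{"dp": [0.1,0.93,0],"twist": [0,0,0],"claw": -1},{"dp": [0,0,0],"twist": [-0.36,-0.634,0],"claw": -1},{"dp": [0,0,0],"twist": [-0.36,-0.634,0],"claw": -1},{"dp": [0,0,0],"twist": [-0.36,-0.634,0],"claw": -1},{"dp": [0,0,0],"twist": [-0.36,-0.634,0],"claw": -1}]}}

```text
time_s: 13.52
eef_pos: [577.3, -36.7, 234.4]
tool_rot: [0.209, 0.962, 0.052, 0.166]
force: [0.3, -0.0, -2.5]
finger_gap: 0.506
grasp_force: 61.9
```

Request:
{"op": "apply_moves", "data": {"series": [{"dp": [0,0,0],"twist": [0,0,0],"claw": -1},{"dp": [0,0,0],"twist": [0,0,0],"claw": -1}]}}

```text
time_s: 13.78
eef_pos: [578.8, -36.9, 235.8]
tool_rot: [0.21, 0.962, 0.052, 0.165]
force: [0.1, 0.0, -2.6]
finger_gap: 0.513
grasp_force: 62.0
```

```bash
cat > t.py <<'E'
from h import *
np.set_printoptions(precision=3,suppress=True)
o=observe();q=R.from_quat(o["tool_rot"]);p=o["eef_pos"];z=q.apply([0,0,1])
n=np.array([-.343*np.cos(.087),-.343*np.sin(.087),.9394]);ring=np.array([610.2,-34.2,90.3])
L=65.8;tip=p+L*z
print("z",z,"ang",np.arccos(-z@n),"q",o["qpos"],"F",o["force"])
print("tip",tip,"above pad",(tip-ring)@n)
for h in(30,0):print("to h",h,"units",q.inv().apply(ring+h*n-tip)/50)
E
python3 t.py
```

```text
z [ 0.34  0.03 -0.94] ang nan q [-0.126  0.143  1.789  0.095  0.871 -1.317] F [ 0.073  0.027 -2.601]
tip [601.121 -34.955 173.947] above pad 81.70271614272046
to h 30 units [ 0.348 -0.199  1.035]
to h 0 units [ 0.347 -0.198  1.635]t.py:6: RuntimeWarning: invalid value encountered in arccos
  print("z",z,"ang",np.arccos(-z@n),"q",o["qpos"],"F",o["force"])
```

Request:
{"op": "apply_moves", "data": {"series": [{"dp": [0.17,-0.1,0.5],"twist": [0,0,0],"claw": -1},{"dp": [0.18,-0.1,0.5],"twist": [0,0,0],"claw": -1},{"dp": [0,0,0],"twist": [0,0,0],"claw": -1},{"dp": [0,0,0],"twist": [0,0,0],"claw": -1}]}}

```text
time_s: 14.28
eef_pos: [578.2, -37.2, 183.5]
tool_rot: [0.209, 0.962, 0.052, 0.167]
force: [-0.4, -0.2, -1.3]
finger_gap: 0.508
grasp_force: 61.9
```

```bash
python3 t.py 2>/dev/null; python3 - <<'E'
from h import *
import pickle
C={n:camera(n) for n in("scene","side")};pickle.dump(C,open("c4.pkl","wb"))
o=observe();q=R.from_quat(o["tool_rot"]);tip=o["eef_pos"]+65.8*q.apply([0,0,1])
ims=[]
for n in C:
    u,v=proj(C[n],tip)[0];u0,v0=int(u)-33,int(v)-30;print(n,u,v,u0,v0,np.round(((u-u0+.4)*6,(v-v0+.4)*6)))
    ims.append(cv2.resize(C[n]["img"][v0:v0+66,u0:u0+66],None,fx=6,fy=6,interpolation=cv2.INTER_CUBIC))
cv2.imwrite("pics/i.png",np.hstack(ims))
E
```

```text
z [ 0.343  0.03  -0.939] ang nan q [-0.127  0.184  1.88   0.109  0.736 -1.337] F [-0.388 -0.186 -1.285]
tip [600.782 -35.204 121.7  ] above pad 32.74557069172085
to h 30 units [ 0.034 -0.015  0.055]
to h 0 units [ 0.035 -0.016  0.655]
scene 328.8328840768598 184.02804469054203 295 154 [205. 183.]
side 325.6360872567735 185.22763711743067 292 155 [204. 184.]
```

View pics/i.png

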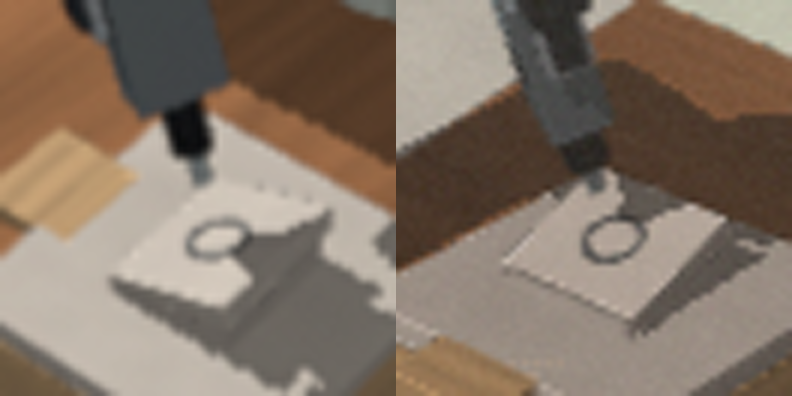

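The tip end is at scene crop (203,184) and side crop (201,190), and the ring is at (219,239) in both. The tip matches the prediction to within a pixel. Now the exact offset.

```bash
python3 - <<'E'
from h import *
import pickle
np.set_printoptions(precision=2,suppress=True)
C=pickle.load(open("c4.pkl","rb"));S,D=C["scene"],C["side"]
f=lambda b,x,y:(b[0]+x/6-.4,b[1]+y/6-.4)
t,e1=cross(S,f((295,154),203,184),D,f((292,155),201,190));r,e2=cross(S,f((295,154),219,239),D,f((292,155),219,239))
q=R.from_quat(observe()["tool_rot"]);print(t,r,e1,e2,"units",q.inv().apply(r-t)/50, "tool mm",q.inv().apply(r-t))
E
```

```text
[599.02 -34.86 119.68] [609.64 -34.33  90.49] 0.19501610640564326 1.378435506908987 units [-0.   -0.01  0.62] tool mm [-0.1  -0.39 31.06]
```

Request:
{"op": "apply_moves", "data": {"series": [{"dp": [0,0,0.2],"twist": [0,0,0],"claw": -1},{"dp": [0,0,0.2],"twist": [0,0,0],"claw": -1},{"dp": [0,0,0.14],"twist": [0,0,0],"claw": -1},{"dp": [0,0,0],"twist": [0,0,0],"claw": -1},{"dp": [0,0,0],"twist": [0,0,0],"claw": -1}]}}

```text
time_s: 15.0
eef_pos: [586.1, -36.3, 157.1]
tool_rot: [0.21, 0.962, 0.052, 0.166]
force: [-0.2, -0.8, -1.6]
finger_gap: 0.506
grasp_force: 61.9
```

```bash
cat > f.py <<'E'
from h import *
n=np.array([-.342,-.03,.9394]);F=[];P=[]
for i in range(4):
    camera("side");o=observe();F.append(o["force"]@n);P.append(o["eef_pos"])
print(np.round(F,2),np.mean(F),np.mean(P,0),(np.mean(P,0)-[610.2,-34.2,90.3])@n-65.8)
E
python3 f.py
```

```text
[-1.11 -1.58 -1.59 -1.59] -1.4663570324732094 [586.15691977 -36.29575181 157.38653412] 5.50669614229642
```

Request:
{"op": "apply_moves", "data": {"series": [{"dp": [0,0,0.08],"twist": [0,0,0],"claw": -1},{"dp": [0,0,0],"twist": [0,0,0],"claw": -1}]}}

```text
time_s: 15.45
eef_pos: [587.2, -36.1, 152.9]
tool_rot: [0.21, 0.962, 0.052, 0.166]
force: [0.2, 0.4, -1.7]
finger_gap: 0.51
grasp_force: 61.9
```

```bash
python3 f.py
```

```text
[-1.17 -1.57 -1.84 -0.79] -1.341991867434321 [587.33256336 -36.1241821  153.20788652] 1.1740573873077267
```

Request:
{"op": "apply_moves", "data": {"series": [{"dp": [0,0,0.04],"twist": [0,0,0],"claw": -1},{"dp": [0,0,0],"twist": [0,0,0],"claw": -1}]}}

```text
time_s: 15.9
eef_pos: [588.3, -36.1, 151.6]
tool_rot: [0.21, 0.962, 0.052, 0.166]
force: [0.0, -0.1, -0.1]
finger_gap: 0.505
grasp_force: 62.0
```

```bash
python3 f.py
```

```text
[-0.27  0.08 -0.09  0.21] -0.016077124324699293 [588.22858845 -36.09993318 151.6494545 ] -0.5971017001204189
```

Request:
{"op": "apply_moves", "data": {"series": [{"dp": [0,0,0.04],"twist": [0,0,0],"claw": -1},{"dp": [0,0,0.04],"twist": [0,0,0],"claw": -1},{"dp": [0,0,0],"twist": [0,0,0],"claw": -1},{"dp": [0,0,0],"twist": [0,0,0],"claw": -1}]}}

```text
time_s: 16.6
eef_pos: [589.6, -35.9, 147.9]
tool_rot: [0.21, 0.962, 0.052, 0.166]
force: [0.2, -0.4, 1.6]
finger_gap: 0.506
grasp_force: 62.2
```

```bash
python3 f.py
```

```text
[1.9  1.88 1.53 2.51] 1.9559929852652416 [589.56920129 -35.97270729 147.87170982] -4.608221414461568
```

```bash
python3 t.py 2>/dev/null; python3 -c "
from rig import *
print(hand_in())"
```

```text
z [ 0.342  0.03  -0.939] ang nan q [-0.121  0.238  1.909  0.117  0.654 -1.344] F [-1.44   0.549  2.164]
tip [612.076 -33.994  86.067] above pad -4.623503621833729
to h 30 units [ 0.005 -0.004 -0.693]
to h 0 units [ 0.005 -0.004 -0.092]
the job is handed in; nothing more can be done
None
```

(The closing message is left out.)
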